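Make up two shoe-repair kits

TASK

Make up the two repair kits from the stock on the bench: into the green tray put the blue tin and the black thread spool, one in each compartment, with the yellow tin standing centred on top of the blue tin; into the red tray put the brown heel and the tan thread spool, one in each compartment. Either compartment will do, but everything must stand upright, flat on the tray floor (the yellow tin flat on the blue tin's lid), and be let go. Leave the rest of the stock (blue spool, white heel, glue bottle) standing where it is.

Things in the scene. Friction and masses are not known exactly. Their poses are not given: they have to be found in the camera images.
- green_tray: Green shallow job tray, fixed, open on top: 108 mm along its x, 190 mm along its y, rim 14 mm above the bench; walls and floor 4 mm thick (inner floor 4 mm above the bench). A wall as high as the rim at its y = 0 makes two compartments, each 100 mm (x) by 89 mm (y) inside, centred at y = +46.5 and -46.5 mm. Origin: centre of underside, on the bench; z up. Turned up to 0.3 rad.
- red_tray: Red shallow job tray, fixed, open on top: 108 mm along its x, 190 mm along its y, rim 14 mm above the bench; walls and floor 4 mm thick (inner floor 4 mm above the bench). A wall as high as the rim at its y = 0 makes two compartments, each 100 mm (x) by 89 mm (y) inside, centred at y = +46.5 and -46.5 mm. Origin: centre of underside, on the bench; z up. Turned up to 0.3 rad.
- black_spool: Black: spool of black thread standing on the bench, cream core showing in the middle of its top. Round: foot 46 mm diameter, thread 45 mm diameter up to 51 mm, 56 mm high over the core; about 90 g. Origin: centre of the underside; z up along its axis.
- tan_spool: Tan (orange-brown): spool of tan thread standing on the bench, cream core showing in the middle of its top. Round: foot 46 mm diameter, thread 45 mm diameter up to 51 mm, 56 mm high over the core; about 90 g. Origin: centre of the underside; z up along its axis.
- brown_heel: Dark brown shoe heel block standing on the bench, D-shaped from above (straight edge at -x, round at +x). 60 mm along its x (-30 to +30 mm), 54 mm wide along its y between parallel sides, 36 mm high; about 70 g. Origin: centre of the underside; z up. Turned up to 0.7 rad.
- blue_tin: Blue round closed tin of wax with a flat lid and a thin steel band, standing on the bench. 64 mm diameter, 38 mm high, about 150 g. Origin: centre of the underside; z up.
- yellow_tin: Yellow round closed tin, flat top and bottom, standing on the bench. 54 mm diameter, 24 mm high, about 70 g. Origin: centre of the underside; z up.
- blue_spool: Spare stock, not for the kits. Blue: spool of blue thread standing on the bench, cream core showing in the middle of its top. Round: foot 46 mm diameter, thread 45 mm diameter up to 51 mm, 56 mm high over the core; about 90 g. Origin: centre of the underside; z up along its axis.
- white_heel: Spare stock, not for the kits. Cream-white shoe heel block standing on the bench, D-shaped from above (straight edge at -x, round at +x). 60 mm along its x (-30 to +30 mm), 54 mm wide along its y between parallel sides, 36 mm high; about 70 g. Origin: centre of the underside; z up. Turned up to 0.7 rad.
- glue_bottle: Spare stock, not for the kits. Small white plastic glue bottle with a red cap, standing upright; 38 mm diameter, 90 mm high, 100 g. Origin: centre of the underside; z up.
Things that resemble listed ones, but are neither listed nor needed, are in the scene too. Leave any pink or turquoise look-alike of the brown_heel alone.

How it is judged:
By the outcome, as a careful person would: the job done as asked, in the order asked, and still so for the second after the job is handed in, with the robot touching nothing.
It also fails if it takes over 120 s, if anything falls off the work surface, if the arm or the gripper's body presses on something with over 40 N, if the wrist force passes 120 N, or if a joint passes its speed limit or range.

ROBOT

A 6-joint arm with a two-finger parallel gripper is mounted at the origin on the work surface. World frame = base frame: x ahead of the robot, y to its left, z up, the work surface at z = 0. Lengths are in mm, angles in rad, forces in N, time in s.
With the tool pointing down it reaches from about 275 to 875 mm from the base axis. Payload 12.5 kg.
Tool frame: the origin (TCP) lies at the very end of the fingers, on their centre line; the grasp point (between the pads) lies 19 mm behind it; z points along the fingers, y is the line along which they close (so a half turn about z gives the same grasp; the last joint's range is limited). The gripper opens to 85 mm and grips with 20 to 120 N. Pads are 22 mm wide; open, the fingers measure 114 mm over their backs; the gripper's body (76 mm by 85 mm) begins 54 mm behind the grasp point. The pads swing forward as they close: fully open they stand 13 mm farther back than shut.
Start: joints at [-1.273, 0.351, 1.652, -0, 1.139, -0.085], TCP at [205.453, -510.17, 231.29] pointing down, gripper open.
Joint ranges: [-2.75, 2.75], [-0.79, 2.1], [0.01, 2.65], [-1.57, 4.71], [0.07, 3.14], [-2.87, 2.87]. Speed limits (rad/s): [2.22, 2.22, 2.79, 3.14, 3.14, 3.14].

INTERFACE

Orientations are given as a 3x3 rotation matrix whose columns are the frame's x, y, z axes.
In Python, from plant import manip gives the robot as it stands.
- The arm moves only by the shell command python3 -m pendant 'ROWS' [OPENING] [FORCE]. ROWS is text: rows parted by semicolons, each of 6 numbers parted by spaces: the shift along the tool's x, y, z in m, then the turn, a rotation vector about the tool's x, y, z in rad. In form: dx dy dz ax ay az; .... A call has exactly 10 rows; each row shifts and turns the commanded pose from where the row before left it, along the tool's axes as they then stand; what a row does not reach is not made up. A row lasts 1/8 s, in which the tool goes at most 62.5 mm and 10.7 degrees, less where a joint would pass 70% of its speed; a pose out of reach is approached as far as the arm can. A call with a gripper value outside its range is refused whole. OPENING is the opening, from 0 (shut) to 1 (fully open), set as the call begins (- or left out, the last holds). The fingers move at their own pace and stop on an object; FORCE is the grip in N (left out, the last holds). Time passes only in rows, so rows that do not move let the fingers close, or fill a call up. It gives the time, the measured TCP pose, the force, the opening and the grip force at its end, in the units of the state.
- manip.get_obs(): the state, without advancing time (a new reading comes with each control period).
- manip.get_image(name): name is "scene" or "top" or "wrist"; returns the picture (400x640x3 uint8, red, green, blue); there is no depth.
- manip.camera_model(name): a dict with "intrinsics" (3x3 intrinsics, pixels), "k1" (the pictures are not rectified: a ray, as slopes to the right and down, at radius r is drawn at 1 + k1 r^2 times it, then the intrinsics apply), "view" (4x4, takes a point from world to camera coordinates); the wrist camera has in their place "tool_from_camera" (4x4, takes a point from camera to tool coordinates, whose origin is the TCP and whose axes are the flange's). Camera axes: x right, y up, looking along -z (the intrinsics and any distortion apply to the point x, -y, -z); pixel columns grow to the right and rows downward; lengths in mm; the calibration is good to about 2 mm. A picture is of the moment at which its call begins: read the wrist's pose just before it. camera_model takes no time and is no camera call.
- manip.close_job(): hands the job in; it is judged then, once.
The state is a dict: "time": time; "qpos": joint angles; "dq": joint speeds; "effort": joint torques, N m; "tool_pos": TCP position; "tool_rot": TCP orientation; "force": force on the tool from outside, world axes, zero at the start; "torque": the same for the moment, N m; "finger_gap": finger opening in mm; "grip_force": force on a finger pad.
Only numpy, scipy, OpenCV 4.12 (cv2) and the standard library are available. Lean on these libraries where they do the work, as an engineer would, in place of code of your own. Each camera call takes 0.05 s, during which the arm holds its last target. There are 200 camera calls.

## Working session

There is one attempt and no reset: what is moved stays moved. The work goes in short steps, Python scripts to look and compute and a shell command to move; the robot and the scene stay as the last step left them, time stands still between calls to the robot, and variables do not carry over. Pictures are saved under pics/ and viewed, at most 14 in all, crops included, and the job is handed in when it is done.

```bash
ls; mkdir -p pics; python3 - <<'E'
from plant import manip
import cv2,json
for n in ("top","scene"):
    im=manip.get_image(n); cv2.imwrite(f"pics/{n}0.png",im[:,:,::-1])
    m=manip.camera_model(n); print(n,m)
print(manip.camera_model("wrist"))
o=manip.get_obs(); print(o)
E
```

```text
pics
top {'intrinsics': array([[482.42728728,   0.        , 324.00214638],
       [  0.        , 482.42728728, 193.81177157],
       [  0.        ,   0.        ,   1.        ]]), 'k1': 0.004088079245922579, 'view': array([[-1.06527130e-02, -9.99487530e-01, -3.01860461e-02,
         2.46626087e+01],
       [ 9.91411475e-01, -1.44920530e-02,  1.29974106e-01,
        -5.99219903e+02],
       [-1.30344956e-01, -2.85422157e-02,  9.91057786e-01,
        -1.09211207e+03],
       [ 0.00000000e+00,  0.00000000e+00,  0.00000000e+00,
         1.00000000e+00]])}
scene {'intrinsics': array([[385.64693169,   0.        , 316.94242358],
       [  0.        , 385.64693169, 196.80066246],
       [  0.        ,   0.        ,   1.        ]]), 'k1': -0.007637821247547226, 'view': array([[ 2.24585947e-01,  9.74433092e-01,  6.42659011e-03,
        -1.13176288e+02],
       [-6.32509134e-01,  1.40756521e-01,  7.61655958e-01,
         3.50458667e+02],
       [ 7.41278185e-01, -1.75122102e-01,  6.47949768e-01,
        -1.41162273e+03],
       [ 0.00000000e+00,  0.00000000e+00,  0.00000000e+00,
         1.00000
[... 666 characters left out ...]
5,
        1.13908675e+00, -8.45859117e-02]), 'dq': array([ 0.00029111, -0.00253254, -0.00244851,  0.001334  ,  0.00103995,
       -0.0020691 ]), 'effort': array([ 5.14709645e-04, -5.06835365e+01, -2.91876125e+01, -9.89485920e-05,
        2.64145441e-03, -3.68408237e-08]), 'tool_pos': array([ 205.38716541, -509.91460613,  230.83105472]), 'tool_rot': array([[ 9.27627556e-01,  3.73506417e-01, -2.73292018e-04],
       [ 3.73506503e-01, -9.27627072e-01,  9.52314203e-04],
       [ 1.02182391e-04, -9.85469242e-04, -9.99999509e-01]]), 'force': array([-0.14071476,  1.2446164 ,  0.51450509]), 'torque': array([ 0.00596335, -0.00854373,  0.00332759]), 'grip_force': 0.0, 'finger_gap': 85.52486169703865}
```

View pics/top0.png

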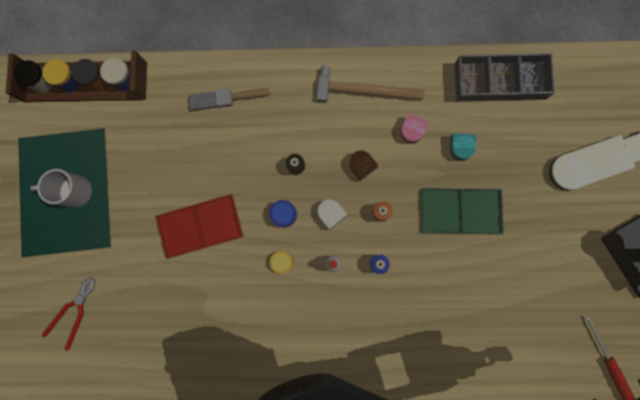

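View pics/scene0.png

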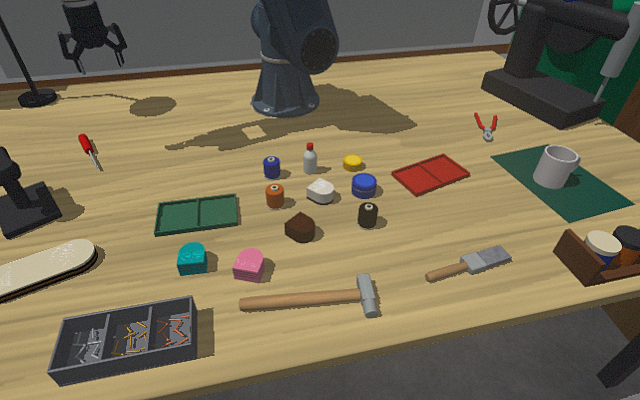

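The top view shows everything: red tray ~(199,226), green tray ~(461,211), black spool (295,163), brown heel (363,165), blue tin (283,214), white heel (331,213), tan spool (382,211), yellow tin (281,262), glue (333,264), blue spool (380,264); the scene view agrees. I'll enlarge it.

```bash
python3 - <<'E'
import cv2
im=cv2.imread("pics/top0.png")
for k,(c,r) in {"A":(150,135),"B":(310,135)}.items():
    s=cv2.resize(im[r:r+145,c:c+200],None,fx=4,fy=4,interpolation=cv2.INTER_CUBIC)
    s=cv2.convertScaleAbs(s,alpha=1.6)
    for i in range(0,200,20): cv2.putText(s,str(c+i),(4*i,10),0,.35,(255,255,255)); cv2.line(s,(4*i,0),(4*i,580),(120,120,120),1) 
    for i in range(5,145,20): cv2.putText(s,str(r+i),(0,4*i+10),0,.35,(255,255,255)); cv2.line(s,(0,4*i),(800,4*i),(120,120,120),1)
    cv2.imwrite(f"pics/crop{k}.png",s)
E
```

```text
(no output)
```

View pics/cropA.png

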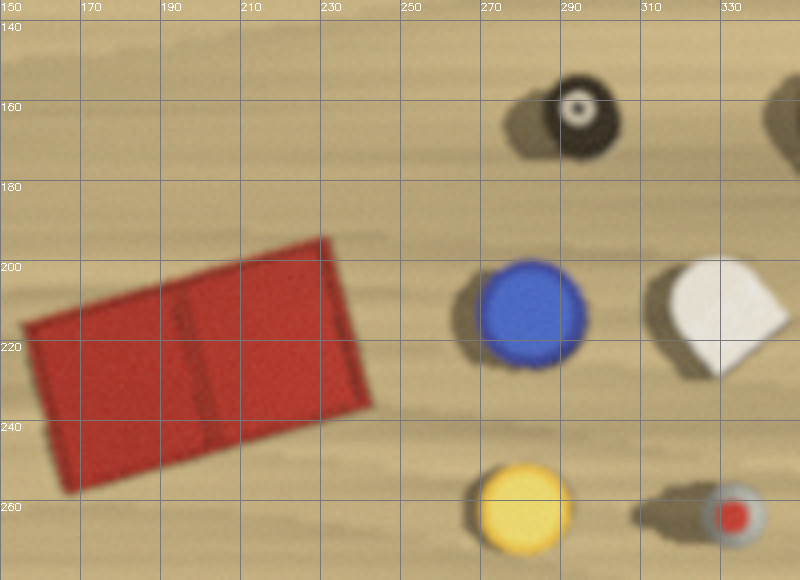

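View pics/cropB.png

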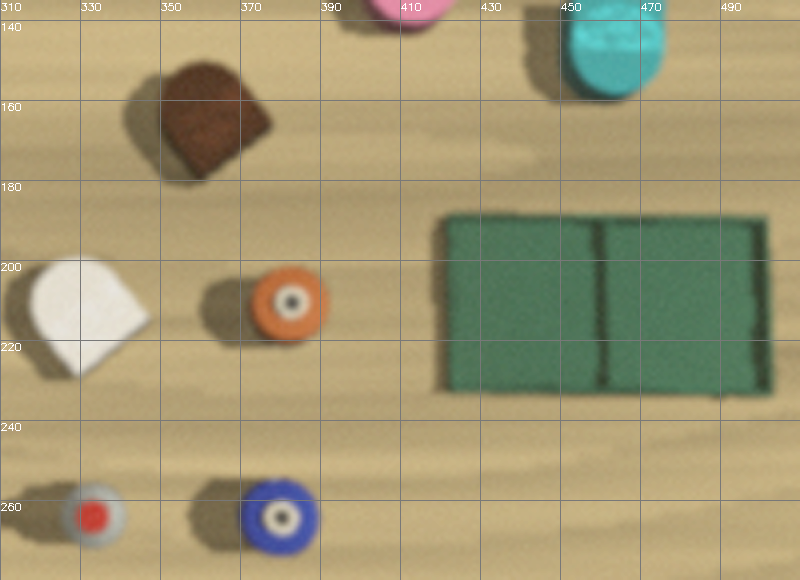

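Readings (full-frame px = crop/4 + offset): red tray corners crop A (22,323),(330,237),(373,406),(67,494); green crop B (445,215),(767,217),(773,395),(445,391). Centres: black core (578,108)A, blue lid (531,313)A, yellow (525,509)A, tan core (291,303)B. The brown heel's straight edge runs (272,125)–(200,180)B.

```bash
cat >h.py <<'E'
import numpy as np, cv2
from plant import manip
def ray(name,uv,o=None):
    m=manip.camera_model(name); K=np.asarray(m["intrinsics"])
    d=(np.array(uv,float)-K[:2,2])/K[0,0]; s=d.copy()
    for _ in range(20): s=d/(1+m["k1"]*(s@s))
    v=np.array([s[0],-s[1],-1.])
    if name=="wrist":
        T=np.eye(4); T[:3,:3]=o["tool_rot"]; T[:3,3]=o["tool_pos"]; T=T@m["tool_from_camera"]
    else: T=np.linalg.inv(m["view"])
    return T[:3,3],T[:3,:3]@v
def at(name,uv,z,o=None):
    p,v=ray(name,uv,o); return p+v*(z-p[2])/v[2]
def project(P,o):
    m=manip.camera_model("wrist"); T=np.eye(4); T[:3,:3]=o["tool_rot"]; T[:3,3]=o["tool_pos"]
    c=np.linalg.inv(T@m["tool_from_camera"])@np.append(P,1)
    s=np.array([c[0],-c[1]])/-c[2]; return m["intrinsics"][0,0]*s*(1+m["k1"]*(s@s))+m["intrinsics"][:2,2]
def delta(target,yaw=None):
    """tool-frame shift (m) to target; yaw = world angle of tool x (mod pi ok)"""
    o=manip.get_obs(); R=o["tool_rot"]; d=R.T@(np.array(target)-o["tool_pos"])/1000
    out=[np.round(d,4)]
    if yaw is not None:
        c=np.arctan2(R[1,0],R[0,0]); a=(yaw-c+np.pi/2)%np.pi-np.pi/2
        out+=["turn az",round(-a,3)]
    print(*out,"q6",o["qpos"][5].round(2),"t",o["time"])
E
python3 - <<'E'
from h import *
A=lambda u,v:(u/4+150-.375,v/4+135-.375)
B=lambda u,v:(u/4+310-.375,v/4+135-.375)
for n,uv,z in [("black",A(578,108),56),("blue",A(531,313),38),("yellow",A(525,509),24),("tan",B(291,303),56),("glue",A(733,517),90),("bspool",B(282,517),56)]:
    print(n,at("top",uv,z).round(1))
for n,c in [("red",[A(22,323),A(330,237),A(373,406),A(67,494)]),("green",[B(445,215),B(767,217),B(773,395),B(445,391)])]:
    P=np.array([at("top",q,14) for q in c]); L=lambda i,j:np.linalg.norm(P[i]-P[j]).round(1)
    e=P[0]-P[1]+P[3]-P[2]; print(n,P.mean(0).round(1),L(0,1),L(1,2),L(2,3),L(3,0),"yaw of +y axis",np.arctan2(e[1],e[0])-np.pi/2)
    y=e[:2]/np.linalg.norm(e[:2]); print(" comps",(P.mean(0)[:2]+46.5*y).round(1),(P.mean(0)[:2]-46.5*y).round(1))
a,b=at("top",B(272,125),36),at("top",B(200,180),36); e=(b-a)[:2]; L=np.linalg.norm(e); x=np.array([e[1],-e[0]])/L
print("heel",L,((a+b)[:2]/2+30*x).round(1),"yaw",np.arctan2(x[1],x[0]))
o=manip.get_obs()
E
```

```text
black [674.2  85.6  56. ]
blue [556.1 115.2  38. ]
yellow [442.3 120.2  24. ]
tan [ 557.1 -116.8   56. ]
glue [437.3  -2.2  90. ]
bspool [ 435.8 -108.5   56. ]
red [530.1 318.   14. ] 192.3 105.5 189.1 106.9 yaw of +y axis 0.26396532692673347
 comps [517.9 362.9] [542.2 273.1]
green [ 558. -307.   14.] 189.9 105.4 191.2 104.9 yaw of +y axis -0.022780362521874986
 comps [ 559.  -260.5] [ 556.9 -353.5]
heel 53.824054817258464 [672.6 -70.7] yaw 0.6419055670314213
```

```bash
python3 -m pendant '0.048 -0.0385 0 0 0 0; 0.048 -0.0385 0 0 0 0; 0.048 -0.0385 0 0 0 0; 0.048 -0.0385 0 0 0 0; 0.048 -0.0385 0 0 0 0; 0.048 -0.0385 0 0 0 0; 0.048 -0.0385 0 0 0 0; 0.048 -0.0385 0 0 0 0; 0.048 -0.0385 0 0 0 0; 0.048 -0.0385 0 0 0 0' 1 40
python3 -m pendant '0 0 0 0 0 -0.17; 0 0 0 0 0 -0.17; 0 0 0 0 0 -0.17; 0 0 0 0 0 -0.17; 0 0 0 0 0 -0.17; 0 0 0 0 0 -0.17; 0 0 0 0 0 -0.17; 0 0 0 0 0 0; 0 0 0 0 0 0; 0 0 0 0 0 0'
python3 -c "
from h import *
delta([556,115,150],np.pi/2)"
```

```text
time: 1.35
tool_pos: [507.5, 28.3, 231.2]
tool_rot: [[0.928, 0.374, -0.0], [0.374, -0.928, -0.0], [-0.0, 0.0, -1.0]]
force: [1.5, -0.5, 0.0]
finger_gap: 85.7
grip_force: 0.0
time: 2.6
tool_pos: [506.9, 26.2, 231.2]
tool_rot: [[0.0, 1.0, -0.0], [1.0, -0.0, -0.0], [-0.0, -0.0, -1.0]]
force: [-0.5, 0.2, 0.4]
finger_gap: 85.4
grip_force: 0.0
[0.0888 0.0491 0.0812] turn az -0.0 q6 -0.04 t 2.6
```

```bash
python3 -m pendant '0.022 0.0123 0.015 0 0 0; 0.022 0.0123 0.015 0 0 0; 0.022 0.0123 0.015 0 0 0; 0.0228 0.0122 0.016 0 0 0; 0 0 0 0 0 0; 0 0 0 0 0 0; 0 0 0 0 0 0; 0 0 0 0 0 0; 0 0 0 0 0 0; 0 0 0 0 0 0'
python3 - <<'E'
from h import *
o=manip.get_obs(); im=manip.get_image("wrist")[:,:,::-1].copy()
cv2.imwrite("pics/w1.png",im)
print(o["tool_pos"],project([556.1,115.2,38],o))
delta([556,115,14])
E
```

```text
time: 3.85
tool_pos: [555.8, 115.1, 170.4]
tool_rot: [[-0.002, 1.0, 0.0], [1.0, 0.002, 0.0], [0.0, 0.0, -1.0]]
force: [0.4, 0.5, 0.2]
finger_gap: 85.3
grip_force: 0.0
[555.82061512 115.05978701 170.38477161] [319.18088656 186.87562596]
[-1.000e-04  2.000e-04  1.563e-01] q6 0.12 t 3.9
```

View pics/w1.png

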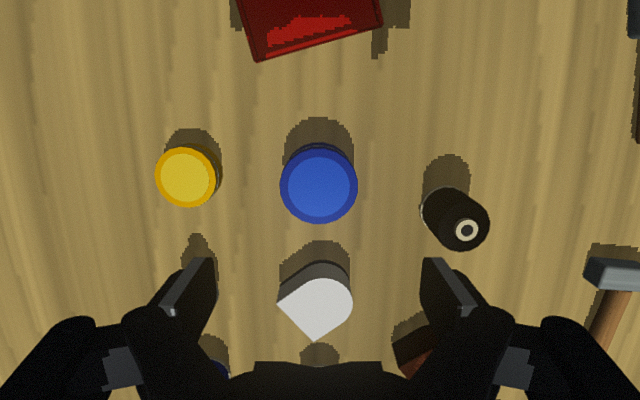

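The blue lid centre reads (318.5,186) against a prediction of (319.2,186.9), so the calibration holds within 1 mm. Yellow lid is at (185,177), black core at (466,230). I'll descend and grip.

```bash
python3 - <<'E'
from h import *
o=manip.get_obs()
print(at("wrist",(185,177),24,o),at("wrist",(466,230),56,o))
E
python3 -m pendant '0 0 0.035 0 0 0; 0 0 0.04 0 0 0; 0 0 0.04 0 0 0; 0 0 0.028 0 0 0; 0 0 0.015 0 0 0; 0 0 0 0 0 0; 0 0 0 0 0 0; 0 0 0 0 0 0; 0 0 0 0 0 0; 0 0 0 0 0 0' 1
python3 -m pendant '0 0 0 0 0 0; 0 0 0 0 0 0; 0 0 0 0 0 0; 0 0 0 0 0 0; 0 0 0 0 0 0; 0 0 0 0 0 0; 0 0 0 0 0 0; 0 0 0 0 0 0; 0 0 0 0 0 0; 0 0 0 0 0 0' 0 40
```

```text
[441.93676285 120.25759922  24.        ] [672.70843985  84.79038105  56.        ]
time: 5.15
tool_pos: [556.0, 115.2, 12.6]
tool_rot: [[-0.002, 1.0, 0.0], [1.0, 0.002, 0.0], [0.0, 0.0, -1.0]]
force: [-0.3, -0.1, -1.4]
finger_gap: 85.5
grip_force: 0.0
time: 6.4
tool_pos: [555.9, 115.1, 12.8]
tool_rot: [[-0.002, 1.0, 0.0], [1.0, 0.002, -0.0], [-0.0, 0.0, -1.0]]
force: [-1.9, -0.2, 7.1]
finger_gap: 62.7
grip_force: 43.2
```

```bash
python3 -m pendant '0 0 -0.04 0 0 0; 0 0 -0.05 0 0 0; -0.03 0 -0.02 0 0 0; -0.055 0 0 0 0 0; -0.06 0 0 0 0 0; -0.06 0 0 0 0 0; -0.06 0 0 0 0 0; -0.06 0 0 0 0 0; -0.06 0 0 0 0 0; -0.05 0 0 0 0 0'
python3 -m pendant '-0.0336 0 0 0 0 0; 0 0 0.02 0 0 0; 0 0 0.03 0 0 0; 0 0 0.025 0 0 0; 0 0 0.015 0 0 0; 0 0 0 0 0 0; 0 0 0 0 0 0; 0 0 0 0 0 0; 0 0 0 0 0 0; 0 0 0 0 0 0'
python3 - <<'E'
from h import *
o=manip.get_obs(); im=manip.get_image("wrist")[:,:,::-1].copy()
cv2.imwrite("pics/w2.png",im)
delta([557,-353.5,17.5])
E
```

```text
time: 7.65
tool_pos: [556.2, -322.1, 122.0]
tool_rot: [[-0.001, 1.0, -0.0], [1.0, 0.001, 0.0], [0.0, -0.0, -1.0]]
force: [-0.3, 0.9, -1.1]
finger_gap: 62.7
grip_force: 45.1
time: 8.9
tool_pos: [556.9, -353.5, 32.6]
tool_rot: [[-0.002, 1.0, 0.0], [1.0, 0.002, -0.0], [-0.0, 0.0, -1.0]]
force: [0.2, 0.5, -1.1]
finger_gap: 62.5
grip_force: 45.1
[-0.      0.0002  0.015 ] q6 -0.64 t 8.95
```

View pics/w2.png

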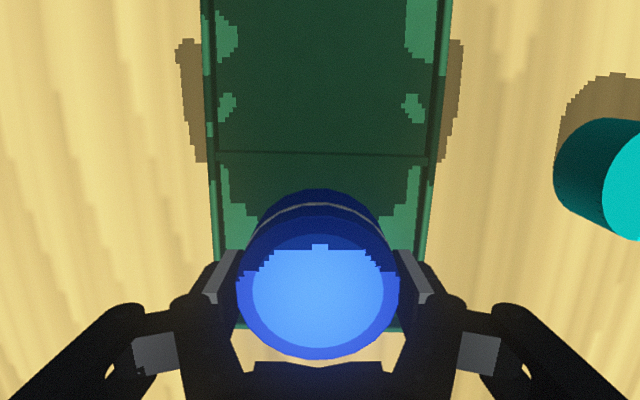

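The blue tin is held upright and centred over the far compartment (lid ~(318,297), walls at 212 and 425). Lowering to the floor and releasing part-way.

```bash
python3 -m pendant '0 0 0.006 0 0 0; 0 0 0.005 0 0 0; 0 0 0.003 0 0 0; 0 0 0.001 0 0 0; 0 0 0.0005 0 0 0; 0 0 0 0 0 0; 0 0 0 0 0 0; 0 0 0 0 0 0; 0 0 0 0 0 0; 0 0 0 0 0 0'
python3 -m pendant '0 0 0 0 0 0; 0 0 0 0 0 0; 0 0 0 0 0 0; 0 0 0 0 0 0; 0 0 0 0 0 0; 0 0 0 0 0 0; 0 0 -0.03 0 0 0; 0 0 -0.05 0 0 0; 0 0 -0.05 0 0 0; 0 0 -0.03 0 0 0' 0.9
python3 - <<'E'
from h import *
delta([673.3,85.2,150],np.pi/2)
E
```

```text
time: 10.2
tool_pos: [556.8, -353.5, 16.8]
tool_rot: [[-0.002, 1.0, 0.0], [1.0, 0.002, -0.0], [-0.0, 0.0, -1.0]]
force: [0.7, 1.0, -0.9]
finger_gap: 62.8
grip_force: 45.3
time: 11.45
tool_pos: [557.3, -353.8, 179.7]
tool_rot: [[-0.002, 1.0, 0.002], [1.0, 0.002, -0.002], [-0.002, 0.002, -1.0]]
force: [-0.2, -0.4, -0.8]
finger_gap: 76.8
grip_force: 0.0
[0.4388 0.1169 0.0292] turn az 0.002 q6 -0.64 t 11.45
```

```bash
python3 -m pendant '0.0545 0.0146 0 0 0 0; 0.0545 0.0146 0 0 0 0; 0.0545 0.0146 0 0 0 0; 0.0545 0.0146 0 0 0 0; 0.0545 0.0146 0 0 0 0; 0.0545 0.0146 0 0 0 0; 0.0545 0.0146 0 0 0 0; 0.0545 0.0146 0 0 0 0; 0.0028 0 0.02 0 0 0; 0 0 0 0 0 0' 1
python3 - <<'E'
from h import *
delta([673.3,85.2,14],np.pi/2)
o=manip.get_obs(); im=manip.get_image("wrist")[:,:,::-1].copy()
p=project([673.3,85.2,56],o);print(p)
cv2.imwrite("pics/w3.png",im[100:340,200:440])
E
```

```text
time: 12.7
tool_pos: [671.5, 85.3, 154.8]
tool_rot: [[-0.002, 1.0, -0.004], [1.0, 0.002, -0.0], [-0.0, -0.004, -1.0]]
force: [-0.6, 0.3, 0.5]
finger_gap: 85.4
grip_force: 0.0
[-0.      0.0023  0.1408] turn az 0.002 q6 0.06 t 12.7
[322.00727479 199.21880502]
```

View pics/w3.png

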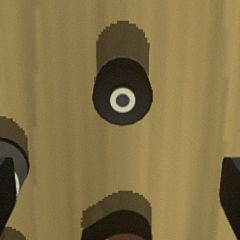

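The core is at (322.5,199.5), as predicted. Descend and grip.

```bash
python3 -m pendant '0 0.0016 0.03 0 0 0; 0 0 0.04 0 0 0; 0 0 0.04 0 0 0; 0 0 0.02 0 0 0; 0 0 0.01 0 0 0; 0 0 0 0 0 0; 0 0 0 0 0 0; 0 0 0 0 0 0; 0 0 0 0 0 0; 0 0 0 0 0 0' 1
python3 -m pendant '0 0 0 0 0 0; 0 0 0 0 0 0; 0 0 0 0 0 0; 0 0 0 0 0 0; 0 0 0 0 0 0; 0 0 0 0 0 0; 0 0 0 0 0 0; 0 0 0 0 0 0; 0 0 -0.01 0 0 0; 0 0 -0.03 0 0 0' 0 40
python3 - <<'E'
from h import *
delta([559,-260.5,114],np.pi/2)
E
```

```text
time: 14.0
tool_pos: [674.4, 85.6, 17.0]
tool_rot: [[-0.002, 1.0, 0.0], [1.0, 0.002, 0.0], [0.0, 0.0, -1.0]]
force: [0.5, -0.0, -0.2]
finger_gap: 85.3
grip_force: 0.0
time: 15.25
tool_pos: [672.9, 85.5, 55.8]
tool_rot: [[-0.002, 1.0, -0.004], [1.0, 0.002, -0.0], [-0.0, -0.004, -1.0]]
force: [0.2, 0.6, -1.1]
finger_gap: 43.9
grip_force: 41.0
[-0.3458 -0.1148 -0.0577] turn az 0.002 q6 0.06 t 15.25
```

```bash
python3 -m pendant '0 0 -0.05 0 0 0; -0.03 -0.01 -0.01 0 0 0; -0.05 -0.0165 0 0 0 0; -0.055 -0.018 0 0 0 0; -0.055 -0.018 0 0 0 0; -0.055 -0.018 0 0 0 0; -0.055 -0.018 0 0 0 0; -0.0405 -0.0143 0 0 0 0; -0.0055 -0.002 0 0 0 0; 0 0 0 0 0 0'
python3 - <<'E'
from h import *
delta([559,-260.5,21],np.pi/2)
E
```

```text
time: 16.5
tool_pos: [560.0, -260.4, 116.9]
tool_rot: [[-0.001, 1.0, -0.0], [1.0, 0.001, 0.0], [0.0, -0.0, -1.0]]
force: [-0.6, -0.4, -0.9]
finger_gap: 44.0
grip_force: 41.0
[-0.0002 -0.001   0.0959] turn az 0.001 q6 -0.51 t 16.5
```

```bash
python3 -m pendant '0 0 0.03 0 0 0; 0 0 0.03 0 0 0; 0 0 0.02 0 0 0; 0 0 0.01 0 0 0; 0 0 0.003 0 0 0; 0 0 0.0015 0 0 0; 0 0 0.001 0 0 0; 0 0 0 0 0 0; 0 0 0 0 0 0; 0 0 0 0 0 0'
```

```text
time: 17.75
tool_pos: [560.2, -260.7, 21.4]
tool_rot: [[-0.002, 1.0, 0.0], [1.0, 0.002, -0.0], [-0.0, 0.0, -1.0]]
force: [-0.5, -0.2, -1.3]
finger_gap: 44.2
grip_force: 41.0
```

```bash
python3 -m pendant '0 0 0.0005 0 0 0; 0 0 0.0005 0 0 0; 0 0 0 0 0 0; 0 0 0 0 0 0; 0 0 0 0 0 0; 0 0 0 0 0 0; 0 0 0 0 0 0; 0 0 0 0 0 0; 0 0 0 0 0 0; 0 0 0 0 0 0'
python3 -m pendant '0 0 0 0 0 0; 0 0 0 0 0 0; 0 0 0 0 0 0; 0 0 0 0 0 0; 0 0 0 0 0 0; 0 0 0 0 0 0; 0 0 -0.03 0 0 0; 0 0 -0.05 0 0 0; 0 0 -0.05 0 0 0; 0 0 -0.03 0 0 0' 0.9
python3 - <<'E'
from h import *
delta([442.1,120.2,120],np.pi/2)
E
```

```text
time: 19.0
tool_pos: [560.2, -260.7, 20.9]
tool_rot: [[-0.002, 1.0, 0.0], [1.0, 0.002, -0.0], [-0.0, 0.0, -1.0]]
force: [-3.8, 1.2, 6.9]
finger_gap: 43.8
grip_force: 41.7
time: 20.25
tool_pos: [560.7, -260.9, 183.0]
tool_rot: [[-0.002, 1.0, 0.002], [1.0, 0.002, -0.001], [-0.001, 0.002, -1.0]]
force: [0.7, 1.2, 0.4]
finger_gap: 76.6
grip_force: 0.0
[ 0.3814 -0.118   0.0622] turn az 0.002 q6 -0.51 t 20.25
```

```bash
python3 -m pendant '0.0477 -0.01475 0 0 0 0; 0.0477 -0.01475 0 0 0 0; 0.0477 -0.01475 0 0 0 0; 0.0477 -0.01475 0 0 0 0; 0.0477 -0.01475 0 0 0 0; 0.0477 -0.01475 0 0 0 0; 0.0477 -0.01475 0 0 0 0; 0.0475 -0.01475 0 0 0 0; 0 0 0.03 0 0 0; 0 0 0 0 0 0' 1
python3 - <<'E'
from h import *
delta([442.1,120.2,3],np.pi/2)
o=manip.get_obs(); im=manip.get_image("wrist")[:,:,::-1].copy()
print(project([442.1,120.2,24],o))
m=cv2.inRange(cv2.cvtColor(im,cv2.COLOR_BGR2HSV),(20,150,90),(35,255,255)); n,l,s,c=cv2.connectedComponentsWithStats(m)
for i in range(1,n):
    if s[i,4]>300: print(s[i],c[i])
cv2.imwrite("pics/w4.png",im)
E
```

```text
time: 21.5
tool_pos: [440.3, 120.7, 149.2]
tool_rot: [[-0.003, 1.0, -0.003], [1.0, 0.003, -0.001], [-0.001, -0.003, -1.0]]
force: [-0.6, -0.5, 0.7]
finger_gap: 85.3
grip_force: 0.0
[-0.0004  0.0023  0.1462] turn az 0.003 q6 0.16 t 21.5
[321.64629808 189.85622577]
[ 287  157   68   67 3520] [320.98806818 189.73522727]
```

View pics/w4.png

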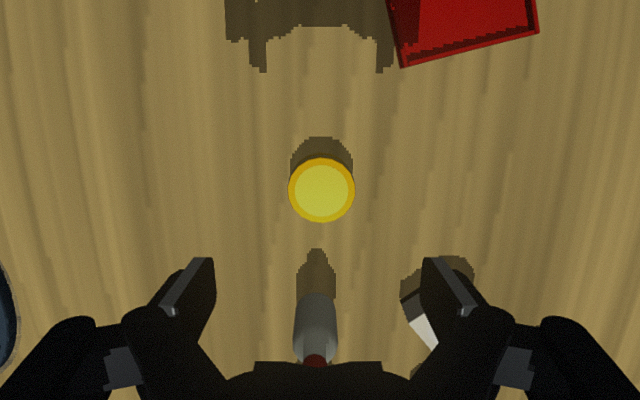

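Yellow lid at (321,190), on the prediction. Descend and grip.

```bash
python3 -m pendant '0 0.001 0.03 0 0 0; 0 0 0.04 0 0 0; 0 0 0.04 0 0 0; 0 0 0.022 0 0 0; 0 0 0.01 0 0 0; 0 0 0.003 0 0 0; 0 0 0 0 0 0; 0 0 0 0 0 0; 0 0 0 0 0 0; 0 0 0 0 0 0' 1
python3 -m pendant '0 0 0 0 0 0; 0 0 0 0 0 0; 0 0 0 0 0 0; 0 0 0 0 0 0; 0 0 0 0 0 0; 0 0 0 0 0 0; 0 0 0 0 0 0; 0 0 0 0 0 0; 0 0 0 0 0 0; 0 0 0 0 0 0' 0 40
```

```text
time: 22.8
tool_pos: [442.5, 120.6, 5.5]
tool_rot: [[-0.002, 1.0, 0.0], [1.0, 0.002, 0.0], [0.0, 0.0, -1.0]]
force: [-0.0, -0.6, -1.0]
finger_gap: 85.2
grip_force: 0.0
time: 24.05
tool_pos: [442.5, 120.6, 5.6]
tool_rot: [[-0.002, 1.0, 0.0], [1.0, 0.002, 0.0], [0.0, 0.0, -1.0]]
force: [-2.1, -0.1, 8.2]
finger_gap: 52.4
grip_force: 40.5
```

```bash
python3 -m pendant '0 0 -0.03 0 0 0; 0 0 -0.05 0 0 0; 0 0 -0.045 0 0 0; -0.04 0.0096 0 0 0 0; -0.06 0.0144 0 0 0 0; -0.06 0.0144 0 0 0 0; -0.06 0.0144 0 0 0 0; -0.06 0.0144 0 0 0 0; -0.06 0.0144 0 0 0 0; -0.06 0.0144 0 0 0 0'
python3 -m pendant '-0.05 0.012 0 0 0 0; -0.022 0.0048 0.01 0 0 0; 0 0 0.02 0 0 0; 0 0 0.01 0 0 0; 0 0 0 0 0 0; 0 0 0 0 0 0; 0 0 0 0 0 0; 0 0 0 0 0 0; 0 0 0 0 0 0; 0 0 0 0 0 0'
python3 - <<'E'
from h import *
delta([556.8,-353.5,47.6],np.pi/2)
o=manip.get_obs(); im=manip.get_image("wrist")[:,:,::-1].copy()
print([project([556.8,y,42],o).round(1) for y in (-353.5,-321.5)], project([560.2,-260.7,60],o))
cv2.imwrite("pics/w5.png",im)
E
```

```text
time: 25.3
tool_pos: [539.2, -281.3, 130.1]
tool_rot: [[-0.002, 1.0, -0.0], [1.0, 0.002, 0.0], [0.0, -0.0, -1.0]]
force: [0.8, 0.7, 0.3]
finger_gap: 52.2
grip_force: 42.9
time: 26.55
tool_pos: [556.2, -351.3, 90.4]
tool_rot: [[-0.002, 1.0, 0.0], [1.0, 0.002, -0.0], [-0.0, 0.0, -1.0]]
force: [0.1, -0.0, -0.8]
finger_gap: 52.5
grip_force: 42.9
[-0.0022  0.0006  0.0428] turn az 0.002 q6 -0.64 t 26.55
[array([320.2, 228. ]), array([320.3, 174.2])] [328.18241575  54.62593016]
```

View pics/w5.png

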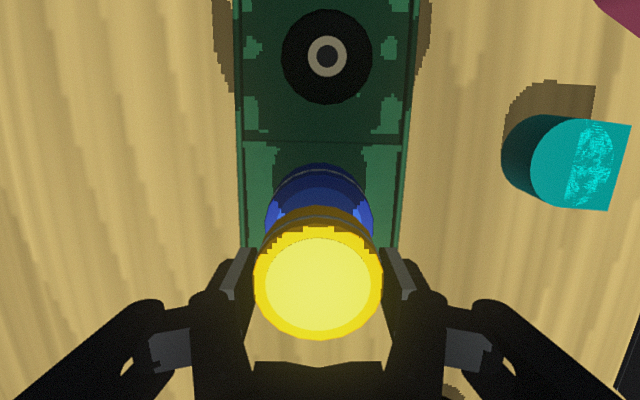

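The blue lid's upper edge is seen at row ~174, cols 265–373, as predicted; the black spool stands in its compartment (core (327,56)). Lowering the yellow tin.

```bash
python3 -m pendant '-0.0018 0.0006 0 0 0 0; 0 0 0.015 0 0 0; 0 0 0.015 0 0 0; 0 0 0.007 0 0 0; 0 0 0.003 0 0 0; 0 0 0.001 0 0 0; 0 0 0.0005 0 0 0; 0 0 0 0 0 0; 0 0 0 0 0 0; 0 0 0 0 0 0'
```

```text
time: 27.85
tool_pos: [556.8, -353.1, 48.9]
tool_rot: [[-0.002, 1.0, 0.0], [1.0, 0.002, -0.0], [-0.0, 0.0, -1.0]]
force: [0.0, -0.4, -0.8]
finger_gap: 52.8
grip_force: 42.9
```

```bash
python3 -m pendant '0 0 0.0005 0 0 0; 0 0 0.0004 0 0 0; 0 0 0.0004 0 0 0; 0 0 0 0 0 0; 0 0 0 0 0 0; 0 0 0 0 0 0; 0 0 0 0 0 0; 0 0 0 0 0 0; 0 0 0 0 0 0; 0 0 0 0 0 0'
```

```text
time: 29.1
tool_pos: [556.8, -353.1, 47.8]
tool_rot: [[-0.002, 1.0, 0.0], [1.0, 0.002, -0.0], [-0.0, 0.0, -1.0]]
force: [-2.4, 1.6, 5.6]
finger_gap: 52.5
grip_force: 43.4
```

```bash
python3 -m pendant '0 0 0 0 0 0; 0 0 0 0 0 0; 0 0 0 0 0 0; 0 0 0 0 0 0; 0 0 0 0 0 0; 0 0 0 0 0 0; 0 0 -0.03 0 0 0; 0 0 -0.05 0 0 0; 0 0 -0.04 0 0 0; 0 0 0 0 0 0' 0.9
python3 - <<'E'
from h import *
delta([666.2,-75.5,170],0.642)
o=manip.get_obs(); im=manip.get_image("wrist")[:,:,::-1].copy()
for y in (-353.3,): print(project([556.8,y,42],o),project([556.8,y,66],o))
cv2.imwrite("pics/w6.png",im)
E
```

```text
time: 30.35
tool_pos: [558.0, -353.9, 171.1]
tool_rot: [[-0.002, 1.0, 0.005], [1.0, 0.002, -0.004], [-0.004, 0.005, -1.0]]
force: [0.2, 0.7, 0.5]
finger_gap: 76.9
grip_force: 0.0
[0.2782 0.1087 0.0006] turn az 0.931 q6 -0.64 t 30.35
[316.51665312 186.75895866] [316.5359875  195.30001845]
```

View pics/w6.png

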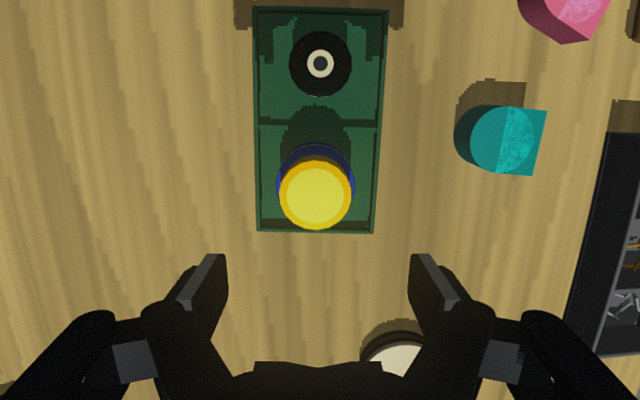

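Yellow stands centred on blue (315.5,195), and the black spool is upright. On to the heel.

```bash
python3 -m pendant '0.0464 0.0181 0 0 0 0; 0.0464 0.0181 0 0 0 0; 0.0464 0.0181 0 0 0 0; 0.0464 0.0181 0 0 0 0; 0.0464 0.0181 0 0 0 0; 0.0464 0.0181 0 0 0 0; 0 0 0 0 0 0.155; 0 0 0 0 0 0.155; 0 0 0 0 0 0.155; 0 0 0 0 0 0.155' 1
python3 -m pendant '0 0 0 0 0 0.155; 0 0 0 0 0 0.155; 0 0 0.02 0 0 0; 0 0 0 0 0 0; 0 0 0 0 0 0; 0 0 0 0 0 0; 0 0 0 0 0 0; 0 0 0 0 0 0; 0 0 0 0 0 0; 0 0 0 0 0 0'
python3 - <<'E'
from h import *
o=manip.get_obs(); im=manip.get_image("wrist")[:,:,::-1].copy()
c,s=np.cos(.642),np.sin(.642)
for a,b in [(-30,27),(-30,-27),(30,0)]: print(project([672.6+a*c-b*s,-70.7+a*s+b*c,36],o).round(1))
delta([666.2,-75.5,12],0.642)
cv2.imwrite("pics/w7.png",cv2.resize(im[60:300,180:460],None,fx=2,fy=2))
E
```

```text
time: 31.65
tool_pos: [664.1, -74.3, 165.6]
tool_rot: [[0.584, 0.812, -0.003], [0.812, -0.584, 0.0], [-0.001, -0.002, -1.0]]
force: [-0.1, -0.3, 0.6]
finger_gap: 85.3
grip_force: 0.0
time: 32.9
tool_pos: [664.8, -74.4, 147.6]
tool_rot: [[0.8, 0.6, 0.0], [0.6, -0.8, 0.0], [0.0, 0.0, -1.0]]
force: [-0.4, 1.1, 0.4]
finger_gap: 85.2
grip_force: 0.0
[285.7 220.2]
[356.  220.1]
[321.  141.8]
[0.0005 0.0017 0.1355] turn az 0.001 q6 0.75 t 32.95
```

View pics/w7.png

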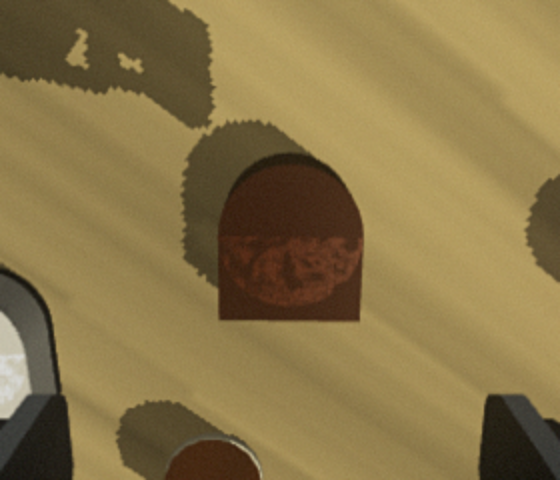

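The heel's top straight edge runs (289.5,220)–(360,220), 4 px right of the prediction, so it is 3 mm further along tool y. Correcting for that, then grip.

```bash
python3 -m pendant '0.0005 0.0047 0.03 0 0 0; 0 0 0.04 0 0 0; 0 0 0.035 0 0 0; 0 0 0.02 0 0 0; 0 0 0.01 0 0 0; 0 0 0 0 0 0; 0 0 0 0 0 0; 0 0 0 0 0 0; 0 0 0 0 0 0; 0 0 0 0 0 0' 1
python3 -m pendant '0 0 0 0 0 0; 0 0 0 0 0 0; 0 0 0 0 0 0; 0 0 0 0 0 0; 0 0 0 0 0 0; 0 0 0 0 0 0; 0 0 0 0 0 0; 0 0 0 0 0 0; 0 0 0 0 0 0; 0 0 0 0 0 0' 0 40
python3 - <<'E'
from h import *
# heel origin is ~8 mm along tool +x; aim origin at far red compartment, tool yaw .264
c,s=np.cos(.264),np.sin(.264)
delta([517.9-8*c,362.9-8*s,112],.264)
E
```

```text
time: 34.2
tool_pos: [668.1, -77.9, 12.7]
tool_rot: [[0.8, 0.599, 0.0], [0.599, -0.8, -0.0], [0.0, 0.0, -1.0]]
force: [-0.7, -0.9, 0.4]
finger_gap: 85.2
grip_force: 0.0
time: 35.45
tool_pos: [668.2, -77.9, 12.7]
tool_rot: [[0.8, 0.599, 0.0], [0.599, -0.8, -0.0], [0.0, 0.0, -1.0]]
force: [-0.9, -1.0, 5.0]
finger_gap: 53.5
grip_force: 43.3
[ 0.1365 -0.4459 -0.0994] turn az 0.379 q6 0.74 t 35.45
```

```bash
python3 -m pendant '0 0 -0.04 0 0 0; 0 0 -0.06 0 0 0; 0.01706 -0.05574 0 0 0 0; 0.01706 -0.05574 0 0 0 0; 0.01706 -0.05574 0 0 0 0; 0.01706 -0.05574 0 0 0 0; 0.01706 -0.05574 0 0 0 0; 0.01706 -0.05574 0 0 0 0; 0.01706 -0.05574 0 0 0 0; 0.01706 -0.05574 0 0 0 0'
python3 -m pendant '0 0 0 0 0 0.1263; 0 0 0 0 0 0.1263; 0 0 0 0 0 0.1263; 0 0 0.03 0 0 0; 0 0 0.02 0 0 0; 0 0 0 0 0 0; 0 0 0 0 0 0; 0 0 0 0 0 0; 0 0 0 0 0 0; 0 0 0 0 0 0'
python3 - <<'E'
from h import *
c,s=np.cos(.264),np.sin(.264)
delta([517.9-8*c,362.9-8*s,16.7],.264)
o=manip.get_obs(); im=manip.get_image("wrist")[:,:,::-1].copy()
print(project([517.9+46*c,362.9+46*s,4],o))
cv2.imwrite("pics/w8.png",im)
E
```

```text
time: 36.7
tool_pos: [508.8, 362.3, 112.0]
tool_rot: [[0.8, 0.599, -0.001], [0.599, -0.8, -0.001], [-0.001, -0.0, -1.0]]
force: [1.4, -0.4, -0.6]
finger_gap: 53.1
grip_force: 42.7
time: 37.95
tool_pos: [510.1, 360.9, 62.8]
tool_rot: [[0.965, 0.261, 0.0], [0.261, -0.965, 0.0], [0.0, -0.0, -1.0]]
force: [-0.5, -0.6, 0.2]
finger_gap: 53.2
grip_force: 42.7
[0.0001 0.0001 0.0461] turn az -0.0 q6 1.85 t 37.95
[318.68371143 126.33508311]
```

View pics/w8.png

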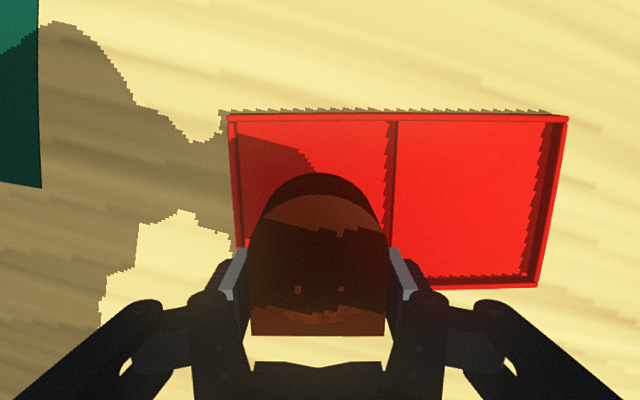

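The heel sits square over the left compartment, but the wall at 231 and divider at 396 give a centre of ~314 against the predicted 318.7. Shifting 3 mm toward the left, then lowering.

```bash
python3 -m pendant '0 -0.003 0.01 0 0 0; 0 0 0.015 0 0 0; 0 0 0.01 0 0 0; 0 0 0.006 0 0 0; 0 0 0.003 0 0 0; 0 0 0.001 0 0 0; 0 0 0.0005 0 0 0; 0 0 0 0 0 0; 0 0 0 0 0 0; 0 0 0 0 0 0'
```

```text
time: 39.25
tool_pos: [509.2, 363.8, 17.1]
tool_rot: [[0.965, 0.261, 0.0], [0.261, -0.965, 0.0], [0.0, -0.0, -1.0]]
force: [-0.2, 0.7, -0.3]
finger_gap: 53.1
grip_force: 42.7
```

```bash
python3 -m pendant '0 0 0.0007 0 0 0; 0 0 0.0003 0 0 0; 0 0 0 0 0 0; 0 0 0 0 0 0; 0 0 0 0 0 0; 0 0 0 0 0 0; 0 0 0 0 0 0; 0 0 0 0 0 0; 0 0 0 0 0 0; 0 0 0 0 0 0'
python3 -m pendant '0 0 0 0 0 0; 0 0 0 0 0 0; 0 0 0 0 0 0; 0 0 0 0 0 0; 0 0 0 0 0 0; 0 0 0 0 0 0; 0 0 -0.03 0 0 0; 0 0 -0.05 0 0 0; 0 0 -0.05 0 0 0; 0 0 -0.01 0 0 0' 0.75
python3 - <<'E'
from h import *
delta([557.1,-116.8,16],.264)
E
```

```text
time: 40.5
tool_pos: [509.2, 363.8, 16.7]
tool_rot: [[0.965, 0.261, 0.0], [0.261, -0.965, 0.0], [0.0, -0.0, -1.0]]
force: [-2.3, -0.9, 6.0]
finger_gap: 53.2
grip_force: 43.7
time: 41.75
tool_pos: [510.4, 364.5, 159.6]
tool_rot: [[0.965, 0.261, 0.005], [0.261, -0.965, 0.003], [0.005, -0.002, -1.0]]
force: [0.3, 0.4, -0.4]
finger_gap: 63.8
grip_force: 0.0
[-0.0813  0.4771  0.1425] turn az -0.0 q6 1.85 t 41.75
```

```bash
python3 -m pendant '-0.009 0.053 0 0 0 0; -0.009 0.053 0 0 0 0; -0.009 0.053 0 0 0 0; -0.009 0.053 0 0 0 0; -0.009 0.053 0 0 0 0; -0.009 0.053 0 0 0 0; -0.009 0.053 0 0 0 0; -0.009 0.053 0 0 0 0; -0.009 0.053 0 0 0 0; 0 0 0 0 0 0' 1
python3 - <<'E'
from h import *
delta([557.1,-116.8,16],.264)
o=manip.get_obs(); im=manip.get_image("wrist")[:,:,::-1].copy()
cv2.imwrite("pics/w9.png",im)
print(project([557.1,-116.8,56],o))
hsv=cv2.cvtColor(im,cv2.COLOR_BGR2HSV)
m=cv2.inRange(hsv,(5,130,60),(15,255,255)); n,l,s,c=cv2.connectedComponentsWithStats(m)
for i in range(1,n):
    if s[i,4]>150: print(s[i],c[i])
E
```

```text
time: 43.0
tool_pos: [555.1, -120.9, 155.1]
tool_rot: [[0.966, 0.257, -0.001], [0.257, -0.966, -0.0], [-0.001, -0.0, -1.0]]
force: [0.1, -0.6, 0.7]
finger_gap: 85.4
grip_force: 0.0
[ 0.0031 -0.0034  0.1391] turn az -0.004 q6 1.01 t 43.0
[313.53907661 193.573614  ]
[ 285  153   60   67 2627] [314.70612866 185.37152646]
```

```bash
python3 -m pendant '0.003 -0.0028 0.03 0 0 0; 0 0 0.04 0 0 0; 0 0 0.035 0 0 0; 0 0 0.02 0 0 0; 0 0 0.012 0 0 0; 0 0 0 0 0 0; 0 0 0 0 0 0; 0 0 0 0 0 0; 0 0 0 0 0 0; 0 0 0 0 0 0' 1
python3 -m pendant '0 0 0 0 0 0; 0 0 0 0 0 0; 0 0 0 0 0 0; 0 0 0 0 0 0; 0 0 0 0 0 0; 0 0 0 0 0 0; 0 0 0 0 0 0; 0 0 0 0 0 0; 0 0 0 0 0 0; 0 0 0 0 0 0' 0 40
python3 - <<'E'
from h import *
delta([541.4,275.5,115],.264)
E
```

```text
time: 44.3
tool_pos: [557.7, -114.5, 19.2]
tool_rot: [[0.965, 0.261, 0.0], [0.261, -0.965, -0.0], [0.0, 0.0, -1.0]]
force: [0.4, 0.9, 0.2]
finger_gap: 85.5
grip_force: 0.0
time: 45.55
tool_pos: [557.8, -114.5, 19.3]
tool_rot: [[0.965, 0.261, 0.0], [0.261, -0.965, -0.0], [0.0, 0.0, -1.0]]
force: [-0.9, -1.0, 5.8]
finger_gap: 43.9
grip_force: 40.8
[ 0.086  -0.3807 -0.0958] turn az -0.0 q6 1.02 t 45.55
```

```bash
python3 -m pendant '0 0 -0.04 0 0 0; 0 0 -0.058 0 0 0; 0.0107 -0.0476 0 0 0 0; 0.0107 -0.0476 0 0 0 0; 0.0107 -0.0476 0 0 0 0; 0.0107 -0.0476 0 0 0 0; 0.0107 -0.0476 0 0 0 0; 0.0107 -0.0476 0 0 0 0; 0.0107 -0.0476 0 0 0 0; 0.0107 -0.0476 0 0 0 0'
python3 -m pendant '0 0 0.02 0 0 0; 0 0 0.03 0 0 0; 0 0 0 0 0 0; 0 0 0 0 0 0; 0 0 0 0 0 0; 0 0 0 0 0 0; 0 0 0 0 0 0; 0 0 0 0 0 0; 0 0 0 0 0 0; 0 0 0 0 0 0'
python3 - <<'E'
from h import *
delta([541.4,275.5,23.3],.264)
o=manip.get_obs(); im=manip.get_image("wrist")[:,:,::-1].copy()
cv2.imwrite("pics/w10.png",im)
E
```

```text
time: 46.8
tool_pos: [540.4, 277.2, 116.7]
tool_rot: [[0.965, 0.261, -0.0], [0.261, -0.965, -0.0], [-0.001, 0.0, -1.0]]
force: [0.6, -1.0, -0.8]
finger_gap: 43.8
grip_force: 41.2
time: 48.05
tool_pos: [540.9, 275.6, 67.0]
tool_rot: [[0.965, 0.261, -0.0], [0.261, -0.965, 0.0], [-0.0, -0.0, -1.0]]
force: [-0.2, -0.0, -0.9]
finger_gap: 44.0
grip_force: 41.3
[0.0005 0.0002 0.0437] turn az -0.0 q6 1.7 t 48.05
```

View pics/w10.png

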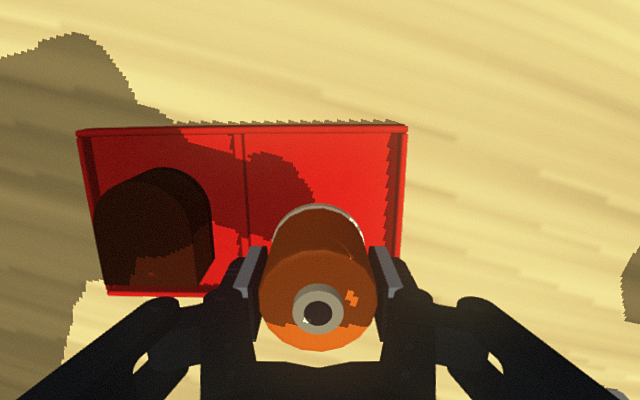

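The heel sits in the left compartment, and the spool (core (318,313)) is centred between the divider at ~240 and the wall at ~405. Lowering.

```bash
python3 -m pendant '0 0 0.015 0 0 0; 0 0 0.015 0 0 0; 0 0 0.008 0 0 0; 0 0 0.003 0 0 0; 0 0 0.0012 0 0 0; 0 0 0.0005 0 0 0; 0 0 0 0 0 0; 0 0 0 0 0 0; 0 0 0 0 0 0; 0 0 0 0 0 0'
```

```text
time: 49.35
tool_pos: [540.9, 275.6, 24.3]
tool_rot: [[0.965, 0.261, 0.0], [0.261, -0.965, 0.0], [0.0, -0.0, -1.0]]
force: [-1.1, 0.4, -1.4]
finger_gap: 44.0
grip_force: 41.3
```

```bash
python3 -m pendant '0 0 0.0005 0 0 0; 0 0 0.0004 0 0 0; 0 0 0.0003 0 0 0; 0 0 0 0 0 0; 0 0 0 0 0 0; 0 0 0 0 0 0; 0 0 0 0 0 0; 0 0 0 0 0 0; 0 0 0 0 0 0; 0 0 0 0 0 0'
```

```text
time: 50.6
tool_pos: [540.9, 275.6, 23.3]
tool_rot: [[0.965, 0.261, 0.0], [0.261, -0.965, 0.0], [0.0, 0.0, -1.0]]
force: [-2.6, -1.6, 5.3]
finger_gap: 44.0
grip_force: 41.4
```

```bash
python3 -m pendant '0 0 0 0 0 0; 0 0 0 0 0 0; 0 0 0 0 0 0; 0 0 0 0 0 0; 0 0 0 0 0 0; 0 0 0 0 0 0; 0 0 -0.03 0 0 0; 0 0 -0.05 0 0 0; 0 0 -0.05 0 0 0; 0 0 -0.04 0 0 0' 0.7
python3 -m pendant '-0.04 0 -0.01 0 0 0; -0.04 0 -0.01 0 0 0; -0.04 0 -0.01 0 0 0; -0.04 0 0 0 0 0; 0 0 0 0 0 0; 0 0 0 0 0 0; 0 0 0 0 0 0; 0 0 0 0 0 0; 0 0 0 0 0 0; 0 0 0 0 0 0'
python3 - <<'E'
from h import *
a=manip.get_image("top")[135:285,140:520,::-1]; w=manip.get_image("wrist")[0:240,:,::-1]
a=cv2.resize(a,(760,300),interpolation=cv2.INTER_CUBIC); w=cv2.resize(w,(760,285))
cv2.imwrite("pics/end.png",np.vstack([cv2.convertScaleAbs(a,alpha=1.6),w]))
E
```

```text
time: 51.85
tool_pos: [541.0, 275.6, 195.3]
tool_rot: [[0.965, 0.261, 0.001], [0.261, -0.965, 0.001], [0.001, -0.0, -1.0]]
force: [0.8, -1.4, -0.1]
finger_gap: 59.6
grip_force: 0.0
time: 53.1
tool_pos: [386.5, 233.8, 223.0]
tool_rot: [[0.965, 0.261, -0.0], [0.261, -0.965, -0.0], [-0.0, 0.0, -1.0]]
force: [0.4, 0.1, -0.1]
finger_gap: 59.4
grip_force: 0.0
```

View pics/end.png

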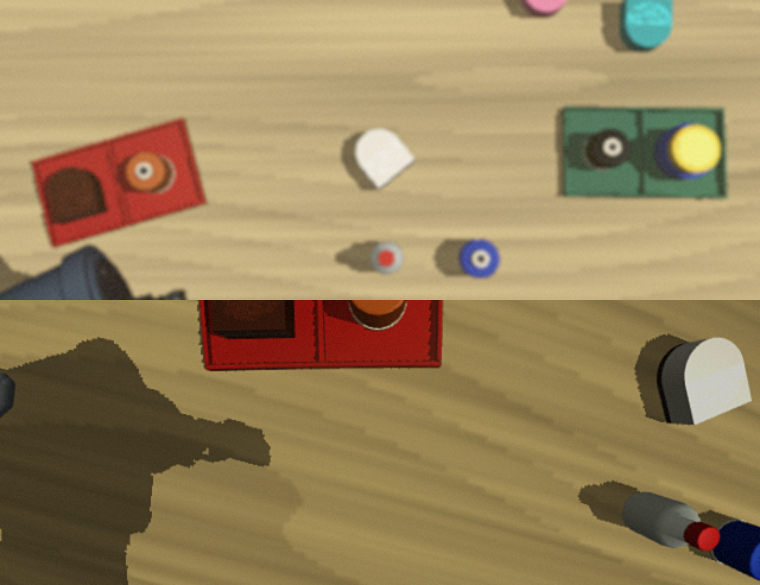

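Both kits are in place: heel (75,195) and tan spool (145,172) in red; black spool (608,148) and yellow on blue (695,150) in green. The spares haven't moved. Handing in.

```bash
python3 -c "
from plant import manip
print(manip.close_job())"
```

```text
the job is handed in; nothing more can be done
None
```

The job is handed in at about 53 s: the green tray holds the blue tin, with the yellow tin centred on its lid, and the black spool; the red tray holds the brown heel and the tan spool. All are upright and released, the spare stock is where it was, and no verdict came back.

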